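# Inspect a bushing under the hand loupe

### The job

From the compartment tray take the bushing (the plain round part with a hole through it) and stand it upright, well centred, on the round pad of the inspection stand without dropping it. Then take the loupe from its rest by the handle and hold it still and level in the air, lens centred over the bushing, at the height marked by the collar on the stand's mast. Finish while still holding it there, clear of the stand and the bushing; do not put it down or let go, and leave the collar, the other parts and the tools where they are.

Things in the scene. Friction and masses are not known exactly. Their poses are not given: they have to be found in the camera images.
- bushing_mid (a point): Centre (half-way up, on the axis) of the bushing: bare aluminium round tube, outer diameter 30, bore 16, 40 high, about 55 g, standing upright (z up) in one of the four compartments of the tray, which one varies. It is the only part with a through hole.
- tray: Fixed yellow plastic tray with 2 x 2 square compartments, 204 x 204 x 18 outside, walls, dividers and floor 4 thick; origin at the centre of its underside on the table, x and y along its sides. Compartment centres lie 50 either way from the origin in x and y, each about 96 x 96 inside; parts in it stand on the floor, 4 above the table, and rise 26 above the walls, which leaves room to grip their upper half with the fingertips above the walls.
- spacer_mid (a point): Centre of a solid square aluminium spacer 26 x 26 x 40 high in another compartment of the tray; leave it.
- flange_mid (a point): Half-way up the axis of a solid flanged aluminium part, 40 high, foot flange 38 diameter and 9 thick, stem 22 diameter, in another compartment; leave it.
- plug_mid (a point): Half-way up the axis of a solid tapered aluminium plug, 34 diameter at the foot, 16 at the top, 40 high, in another compartment; leave it.
- pad (a point): Centre of the top of the round black rubber pad of the fixed inspection stand: 56 diameter, 14 above the table. The stand's dark plate (190 x 100, its top 8 above the table) reaches from 50 on the pad's -x side to 140 on its +x side (this point's x, y axes; z up). A steel mast of 10 diameter rises 115 from the pad centre along +x, to 168 above the table.
- mark (a point): Mid-thickness of the focus collar, an aluminium disc of 28 diameter and 6 thick around the mast: its height is the focal height, where the lens mid-plane must be held. It stands 105 to 140 above the table, varying; it slides on the mast with about 6 N of friction, so do not push it.
- lens (a point): Centre of the loupe's lens, half-way through its thickness. The loose loupe has a round black frame of 64 diameter and 18 high around a clear glass lens, and a straight black handle of the same 18 height, 16 wide, running along this point's -x from 30 to 152 from the lens centre; whole loupe 90 g, flat underneath, 9 below this point; z is the lens axis, up. It lies flat on its rest.
- grip (a point): Point to grip on the loupe handle: 75 from the lens centre towards the handle's end (-x), half-way up and across the 16 wide handle, near the loupe's centre of mass. Axes as lens. Below it the rest is open down to a strip 4 above the table.
- rest: Fixed wooden loupe rest, origin on the table nearly below the loupe's grip point, x towards the lens: a strip 30 wide and 4 high with two blocks 22 high, one (50 x 52) under the lens frame at x 55 to 105, one (30 x 40) under the handle's tail at x -77 to -47; free gap of about 100 between them.
- spool: Bystander: grey spool, 56 diameter, 40 high, upright; origin under its centre. Leave it.
- jar: Bystander: small amber jar, 48 diameter, 55 high; origin under its centre. Leave it.
- tweezers: Bystander: steel tweezers lying flat, 120 long (x), 9 wide, 8 high; origin under their centre. Leave them.
- driver: Bystander: screwdriver lying along its x, about 200 long, 30 high; leave it.
Mind the look-alikes: they are no part of the job. What is shaped like the part that bears lens but orange or purple is not meant.

How it is judged:
On the way:
1. the bushing stands upright on the pad, released (horizontal distance between bushing_mid and pad below 0.013 m and z of bushing_mid in the frame of pad between 0.016 and 0.024 m and angle between bushing_mid's own z axis and vertical below 0.15 rad and contact force between bushing and the fingers below 0.05 N and linear speed of bushing below 0.02 m/s), for 0.2 s.
At the end, for the whole second after the job is handed in: The bushing stands upright and released on the pad, its axis within 13 mm of the pad centre; the loupe is held by the fingers, still, touching neither stand nor bushing, the lens centre within 12 mm sideways of the bushing's axis, within 7 mm of the collar's mid-height, and level within 8 degrees (horizontal distance between bushing_mid and pad below 0.013 m and z of bushing_mid in the frame of pad between 0.016 and 0.024 m and angle between bushing_mid's own z axis and vertical below 0.15 rad and contact force between bushing and the fingers below 0.05 N and horizontal distance between lens and bushing_mid below 0.012 m and z of lens in the frame of mark between -0.007 and 0.007 m and angle between lens's own z axis and vertical below 0.14 rad and linear speed of loupe below 0.02 m/s and angular speed of loupe below 0.15 rad/s and contact force between loupe and the fingers above 0.5 N and contact force between loupe and stand below 0.05 N and contact force between loupe and bushing below 0.05 N); the arm keeps its last pose, push and grip.
It fails at once if the bushing is dropped (falls free by about 20 mm or more) (contact force between bushing and anything else below 0.001 N and linear speed of bushing above 0.6 m/s).
It fails at once if the focus collar is pushed along the mast by more than 4 mm (distance of mark from where it was at the start of the episode above 0.004 m).
It fails at once if another part or a tool is moved by more than 30 mm (distance of any of spacer_mid, flange_mid, plug_mid, spool, jar, tweezers, driver from where it was at the start of the episode above 0.03 m).
It also fails if it takes over 51 s, if anything falls off the work surface, if the arm or the gripper's body presses on something with over 40 N, if the wrist force passes 120 N, or if a joint passes its speed limit or range.

### The arm

A 7-joint arm with a two-finger parallel gripper is mounted at the origin on the work surface. World frame = base frame: x ahead of the robot, y to its left, z up, the work surface at z = 0. Lengths are in m, angles in rad, forces in N, time in s.
With the tool pointing down it reaches from about 0.4 to 0.9 m from the base axis. Payload 5.5 kg.
Tool frame: the origin (TCP) lies on the centre line of the jaws, within the pads' length; the fingertips stand 11 mm ahead of it and the grasp point (between the pads) lies 8 mm behind it; z points along the fingers, y is the line along which they close (so a half turn about z gives the same grasp; the last joint's range is limited). The gripper opens to 92 mm and grips with 3 to 60 N. Pads are 19 mm wide; open, the fingers measure 130 mm over their backs; the gripper's body (75 mm by 190 mm) begins 47 mm behind the grasp point.
Start: joints at [-0.988, 0.501, -0.427, 1.55, 0.221, 1.138, -0.21], TCP at [0.204, 0.617, 0.238] pointing down, gripper open.
Joint ranges: [-2.88, 2.88], [-0.31, 2.03], [-1.54, 1.56], [0.2, 2.42], [-1.41, 4.55], [0.19, 2.02], [-2.57, 2.57]. Speed limits (rad/s): [2.57, 2.57, 3.14, 3.14, 3.14, 3.14, 3.14].

### API

Orientations are given as a unit quaternion [x, y, z, w].
In Python, from workcell import * gives the robot as it stands. Calls block until the motion is done:
- reach(position, orientation): joint-space move of the TCP to a pose.
- move_l(position, rate=0.15, attitude=None): straight line of the TCP; attitude=None keeps the orientation; rate is the mean speed in m/s.
- movej(angles): joint-space move.
- open_jaws() and clamp(): open the fingers fully, or close them until they stop; the grip force is fixed at half the most.
- pause(seconds).
- inverse_kinematics(position, orientation): joint angles nearest the present ones, or None.
- get_state(): the state.
- get_image(name): name is "side" or "top" or "wrist"; returns the picture (480x640x3 uint8, blue, green, red); there is no depth.
- camera_model(name): a dict with "K" (3x3 intrinsics, pixels), "pose" (4x4, takes a point from camera to world coordinates). Camera axes: x right, y up, looking along -z (the intrinsics and any distortion apply to the point x, -y, -z); pixel columns grow to the right and rows downward; lengths in m; the calibration is good to about 2 mm. A picture is of the moment at which its call begins: read the wrist's pose just before it. camera_model takes no time and is no camera call; for the wrist camera it gives the pose at the moment of the call.
A pose or a line that the arm cannot do raises Unreachable and nothing moves.
- sign_off(): hands the job in; it is judged then, once.
The state is a dict: "time_s": time; "joint_pos": joint angles; "joint_vel": joint speeds; "effort": joint torques, N m; "tool_pos": TCP position; "tool_rot": TCP orientation; "contact_force": force on the tool from outside, world axes, zero at the start; "moment": the same for the moment, N m; "gripper_width": finger opening in m; "grip_force": force on a finger pad.
Only numpy, scipy, OpenCV 4.12 (cv2) and the standard library are available. Lean on these libraries where they do the work, as an engineer would, in place of code of your own. Each camera call takes 0.05 s, during which the arm holds its last target. There are 200 camera calls.

## Working session

There is one attempt and no reset: what is moved stays moved. The work goes in short steps, each a Python script; the robot and the scene stay as the last script left them, time stands still between calls to the robot, and variables do not carry over. Pictures are saved under pics/ and viewed, at most 10 in all, crops included, and the job is handed in when it is done.

```bash
mkdir -p pics; python3 - <<'E'
from workcell import *
import cv2,numpy as np
for n in("top","side"):
    cv2.imwrite(f"pics/{n}0.png",get_image(n)); c=camera_model(n); print(n,c)
c=camera_model("wrist");print(c);s=get_state();print(s["tool_pos"],s["tool_rot"],s["time_s"])
E
```

```text
top {'K': array([[475.24821112,   0.        , 324.06701157],
       [  0.        , 475.24821112, 232.02538116],
       [  0.        ,   0.        ,   1.        ]]), 'pose': array([[-0.01792809,  0.98450029, -0.17446419,  0.33149729],
       [-0.99983265, -0.01701749,  0.00671408, -0.05597362],
       [ 0.00364107,  0.17455536,  0.98464063,  1.24969951],
       [ 0.        ,  0.        ,  0.        ,  1.        ]])}
side {'K': array([[481.29599235,   0.        , 329.65919873],
       [  0.        , 481.29599235, 229.44830452],
       [  0.        ,   0.        ,   1.        ]]), 'pose': array([[-0.99613327,  0.04652382, -0.07452549,  0.44477896],
       [-0.08743468, -0.60786635,  0.7892108 ,  0.84334905],
       [-0.00858443,  0.79267524,  0.60958368,  0.77456542],
       [ 0.        ,  0.        ,  0.        ,  1.        ]])}
{'K': array([[430.78998947,   0.        , 314.31525435],
       [  0.        , 430.78998947, 241.30205796],
       [  0.        ,   0.        ,   1.        ]]), 'pose': array([[ 0.31363181, -0.91780547, -0.24345061,  0.13745719],
       [ 0.94954208,  0.3025485 ,  0.08266948,  0.638674  ],
       [-0.00221888, -0.25709438,  0.96638375,  0.383247  ],
       [ 0.        ,  0.        ,  0.        ,  1.        ]])}
[0.20420707 0.61643408 0.23678214] [ 1.59200424e-01  9.87245882e-01 -8.73593000e-04 -1.73813890e-04] 0.1
```

View pics/top0.png

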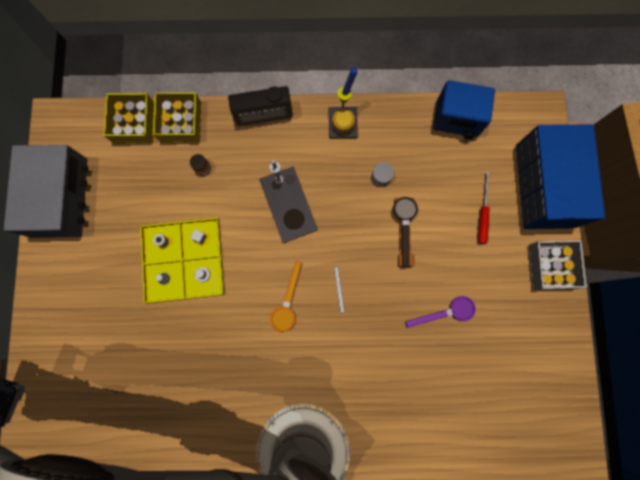

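View pics/side0.png

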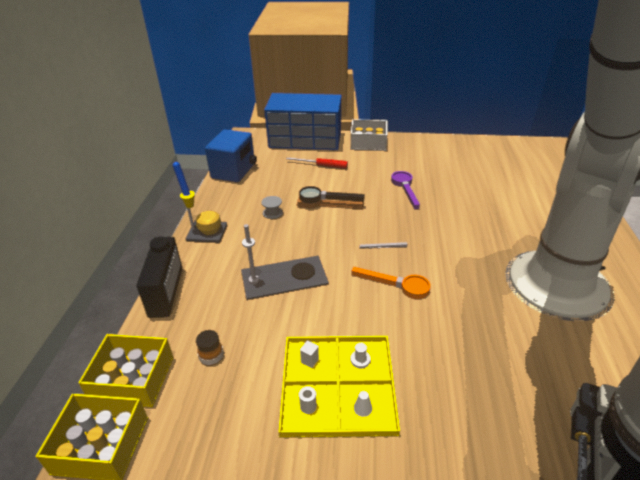

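The top view shows the bushing at (160,240), spacer (198,237), plug (163,279) and flange (202,274). The pad is at (293,219), with the mast running from (279,183) up to (274,166). The lens is at (405,209) and the end of the black handle at (405,263). In the side view the collar is at (249,243), the bushing top at (307,394) and the pad at (303,271).

```bash
cat > h.py <<'E'
from workcell import *
import cv2,numpy as np
from scipy.spatial.transform import Rotation as R
def ray(cm,uv):
    K,P=cm["K"],cm["pose"]; d=np.linalg.inv(K)@[uv[0],uv[1],1]
    return P[:3,3],P[:3,:3]@(d*[1,-1,-1])
def onz(cm,uv,z):
    o,d=ray(cm,uv); return o+d*(z-o[2])/d[2]
def tri(rays):
    A=np.zeros((3,3));b=np.zeros(3)
    for o,d in rays:
        d=d/np.linalg.norm(d);M=np.eye(3)-np.outer(d,d);A+=M;b+=M@o
    return np.linalg.solve(A,b)
def pix(cm,p):
    P=cm["pose"];q=P[:3,:3].T@(np.asarray(p)-P[:3,3])*[1,-1,-1];q=cm["K"]@q;return q[:2]/q[2]
def down(yaw): # tool z down, tool y axis at yaw+90deg (tool x along yaw)
    c,s=np.cos(yaw),np.sin(yaw)
    return R.from_matrix(np.array([[c,s,0],[s,-c,0],[0,0,-1]])).as_quat()
E
python3 - <<'E'
from h import *
np.set_printoptions(precision=4,suppress=True)
t,s,w=[camera_model(n) for n in("top","side","wrist")]
for n,uv,z in[("bush",(160,240),.044),("pad",(293,219),.014),("lens",(405,209),.040),("tail",(405,263),.040),("mastbase",(279,183),.008)]: print(n,onz(t,uv,z))
print("bush s",onz(s,(307,394),.044),"pad s",onz(s,(303,271),.014),"lens",onz(s,(311,194),.04))
st=get_state();T=np.eye(4);T[:3,:3]=R.from_quat(st["tool_rot"]).as_matrix();T[:3,3]=st["tool_pos"]
print("cam in tool",np.linalg.inv(T)@w["pose"])
img=cv2.imread("pics/side0.png");print(img[236:252,240:258].max(2))
E
```

```text
bush [0.5316 0.3571 0.044 ]
pad [0.587  0.0174 0.014 ]
lens [ 0.6032 -0.2765  0.04  ]
tail [ 0.4618 -0.2697  0.04  ]
mastbase [0.6881 0.0549 0.008 ]
bush s [0.5324 0.3642 0.044 ] pad s [0.5859 0.0218 0.014 ] lens [ 0.6002 -0.2642  0.04  ]
cam in tool [[ 0.0007  0.9664  0.2572  0.0704]
 [ 1.     -0.0008  0.0002 -0.0001]
 [ 0.0004  0.2572 -0.9664 -0.1465]
 [ 0.      0.      0.      1.    ]]
[[228 230 228 223 211 156 114  94  95 125 184 206 208 209 215 219 220 219]
 [229 230 227 222 212 170 120 101  94 123 182 210 214 213 214 219 220 217]
 [228 229 227 223 217 178 124  97  99 114 172 218 225 221 215 219 220 217]
 [229 228 226 227 226 191 132 100  94 108 161 219 230 226 215 216 219 218]
 [227 226 228 233 230 208 145 106  96 104 151 208 231 230 225 218 216 218]
 [225 225 232 235 234 222 167 117 100 101 122 174 221 229 221 218 218 219]
 [224 225 231 235 234 229 201 163 131 119 127 161 218 222 194 203 217 219]
 [224 220 216 227 235 235 229 220 188 172 169 184 210 194 168 200 216 221]
 [223 216 190 205 223 230 234 231 226 220 214 206 188 160 168 203 219 220]
 [223 217 192 168 178 204 215 217 215 199 174 157 148 158 194 213 220 221]
 [225 223 214 186 160 154 152 149 144 133 125 126 163 196 210 218 220 223]
 [225 226 224 213 193 167 146 121 108 100 102 138 188 212 219 219 222 224]
 [225 226 225 223 218 201 182 132 100  91  96 136 193 216 220 220 221 225]
 [227 226 225 222 218 208 191 143 100  93  96 130 191 218 221 220 224 227]
 [228 227 224 221 214 209 193 151 106  91  93 126 191 217 220 222 226 226]
 [225 225 224 219 212 209 198 160 110  93  90 122 184 216 220 223 227 226]]
```

```bash
python3 - <<'E'
from h import *
import pickle
out={}
def look(n,p,yaw):
    try: reach(p,down(yaw))
    except Exception as e: print(n,repr(e)); return
    pause(.3); c=camera_model("wrist"); im=get_image("wrist"); cv2.imwrite(f"pics/{n}.png",im); out[n]=c
    print(n,get_state()["time_s"],get_state()["tool_pos"],get_state()["joint_pos"])
look("w_loupe",[.54,-.272,.22],np.pi-.045)
look("w_pad",[.61,.03,.27],np.pi+.355)
look("w_bush",[.532,.360,.20],np.pi)
pickle.dump(out,open("cams.pkl","wb"))
ims=[cv2.resize(cv2.imread(f"pics/{n}.png"),(400,300)) for n in out]
ims.append(cv2.resize(cv2.imread("pics/side0.png")[180:330,200:400],(400,300),interpolation=cv2.INTER_CUBIC))
cv2.imwrite("pics/m1.png",np.vstack([np.hstack(ims[:2]),np.hstack(ims[2:4])]))
E
```

```text
w_loupe 3.7667 [ 0.54009114 -0.27183743  0.21999461] [ 0.12207527  0.42306306  0.39214091  1.71077756 -0.18255071  1.04385747
  2.10130274]
w_pad 5.3167 [0.60996508 0.02905475 0.26986135] [-0.28377349  0.37375524  0.25039591  1.63845854 -0.09942188  1.14213193
  1.9157489 ]
w_bush 6.9667 [0.53251188 0.35934335 0.20020877] [-0.77020042  0.49184822  0.18435664  1.62409913 -0.10078633  1.03464281
  1.01392559]
```

View pics/m1.png

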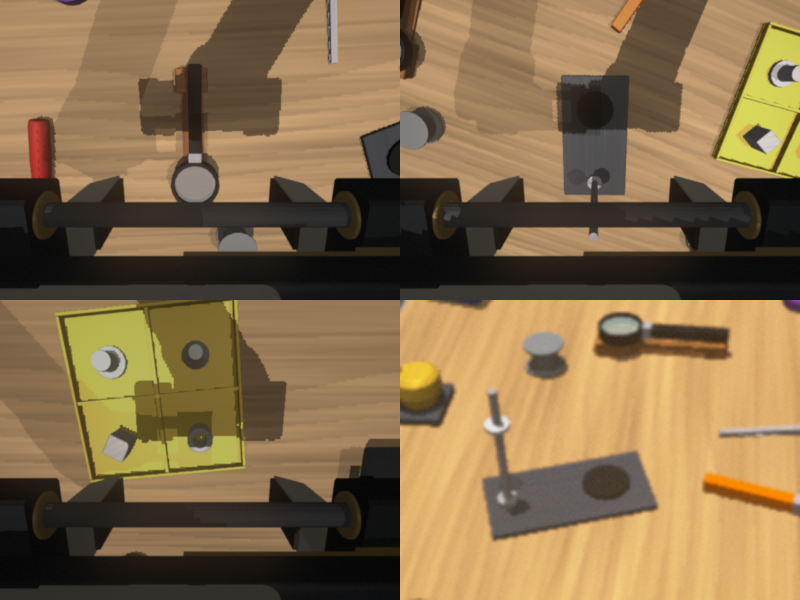

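The montage, scaled by 1.6 to full pixels: loupe lens at about (312,291) with the handle going up to (310,107). The pad is at about (312,176), and the bushing at about (320,219), in the compartment away from the robot and to the left. Side crop: collar at about (248.5,243). I'll enlarge the key crops.

```bash
python3 - <<'E'
import cv2,numpy as np
def crop(n,u,v,w,h,k,g):
    i=cv2.imread(f"pics/{n}.png")[v:v+h,u:u+w]; i=cv2.resize(i,None,fx=k,fy=k,interpolation=cv2.INTER_NEAREST)
    return np.clip(i.astype(float)*g,0,255).astype('uint8')
a=crop("w_pad",262,126,100,100,4,2.5); b=crop("w_bush",290,185,66,66,6,1.8); c=crop("w_loupe",250,100,133,233,3,1); d=crop("side0",230,220,80,40,5,1)
M=np.zeros((600,800,3),'uint8')
M[:300,:400]=cv2.resize(a,(300,300)).repeat(1,0) if 0 else cv2.copyMakeBorder(cv2.resize(a,(300,300)),0,0,0,100,0)
M[:300,400:700]=cv2.resize(b,(300,300));M[300:,400:800]=cv2.copyMakeBorder(d,0,100,0,0,0)
M[300:600,:171]=cv2.resize(c,(171,300))
cv2.imwrite("pics/m2.png",M)
E
```

```text
(no output)
```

View pics/m2.png

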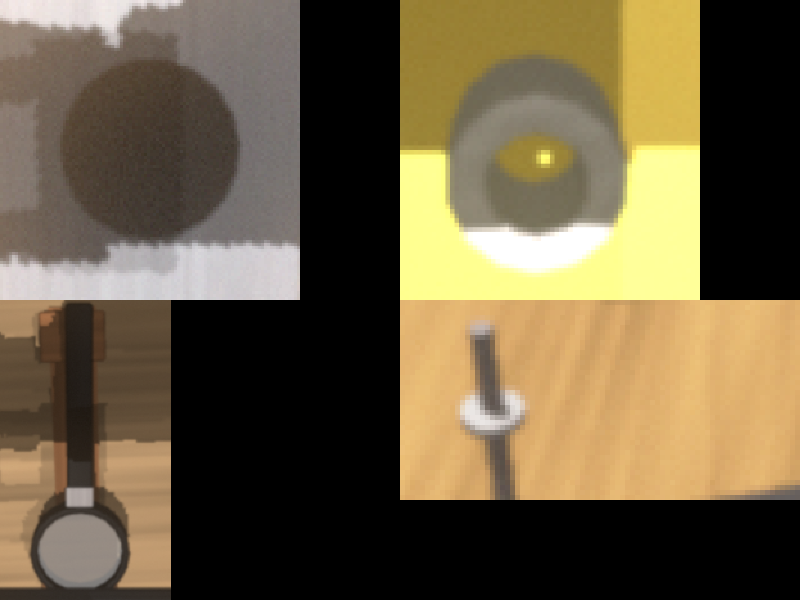

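Zoomed centres in full pixels: pad (312.0,175.7), bushing top ring (320.1,225.2), lens (312.2,294), handle axis (311.4,~140–250), mast foot (310,293). Collar in the side view: (248.5,242.6).

```bash
python3 - <<'E'
from h import *
import pickle
np.set_printoptions(precision=4,suppress=True)
C=pickle.load(open("cams.pkl","rb")); s=camera_model("side");t=camera_model("top")
pad=onz(C["w_pad"],(312,175.7),.014); r=onz(C["w_pad"],(312+29.6,175.7),.014)
b=onz(C["w_bush"],(320.1,225.2),.044); rb=onz(C["w_bush"],(320.1+19.6,225.2),.044)
print("pad",pad,"dia",2*np.linalg.norm(r-pad),"bush",b,"dia",2*np.linalg.norm(rb-b))
cl=onz(C["w_loupe"],(312.2,294),.040); h1=onz(C["w_loupe"],(311.4,115),.040);h2=onz(C["w_loupe"],(311.4,240),.040);te=onz(C["w_loupe"],(312,104),.040)
print("lens",cl,h1,h2,"tail dist",np.linalg.norm(te-cl)); d=cl-h1;d/=np.linalg.norm(d);print("loupe yaw",np.arctan2(d[1],d[0]),"grip",cl-.075*d)
mb=onz(C["w_pad"],(310,293),.012);m=mb-pad;print("mast",mb,np.linalg.norm(m[:2]),np.arctan2(m[1],m[0]))
g=C["w_pad"];p=[onz(g,((u-400)*1.6,v*1.6),.008) for u,v in((562,76),(629,76),(564,194),(624,194))]
e=(p[2]+p[3]-p[0]-p[1]);print("plate yaw",np.arctan2(e[1],e[0]),np.linalg.norm(e)/2)
yaw=np.arctan2(e[1],e[0]);
for ya in(yaw,np.arctan2(m[1],m[0])):
    ms=pad[:2]+.115*np.array([np.cos(ya),np.sin(ya)])
    o,dd=ray(s,(248.5,242.6)); n=np.array([dd[0],dd[1]]); k=(ms-o[:2])@n/(n@n); q=o+dd*k; print("mast",ms,"collar",q, "mast-top px",pix(s,[*ms,.168]),"pad px side",pix(s,pad),"base",pix(s,[*ms,.008]))
print("side pad",onz(s,(303,271),.014), "top pad",onz(t,(293.5,219),.014))
E
```

```text
pad [0.5858 0.0182 0.014 ] dia 0.05498303615477634 bush [0.531  0.3635 0.044 ] dia 0.028225289821117182
lens [ 0.6007 -0.276   0.04  ] [ 0.4615 -0.2703  0.04  ] [ 0.5554 -0.2746  0.04  ] tail dist 0.14689468238273315
loupe yaw -0.04095421289631933 grip [ 0.5257 -0.2729  0.04  ]
mast [0.6965 0.0567 0.012 ] 0.11724895871981629 0.33509018798448204
plate yaw 0.33958028506023646 0.18637416663923256
mast [0.6942 0.0565] collar [0.6952 0.0568 0.1209] mast-top px [246.4636 225.1004] pad px side [303.233  269.9546] base [254.3916 280.6303]
mast [0.6944 0.056 ] collar [0.6953 0.0563 0.1205] mast-top px [246.4355 224.9571] pad px side [303.233  269.9546] base [254.3631 280.4798]
side pad [0.5859 0.0218 0.014 ] top pad [0.5869 0.0161 0.014 ]
```

Everything agrees with the given sizes: pad (0.586,0.018), bushing (0.531,0.3635), collar at about 0.121. Next, pick and place the bushing.

```bash
python3 - <<'E'
from h import *
np.set_printoptions(precision=4,suppress=True)
st=lambda n:print(n,get_state()["time_s"],get_state()["tool_pos"],get_state()["gripper_width"],get_state()["grip_force"],get_state()["contact_force"])
reach([.531,.3635,.10],down(np.pi));move_l([.531,.3635,.032],rate=.08);st("down")
clamp();st("grip")
if .025<get_state()["gripper_width"]<.035:
    move_l([.531,.3635,.13],rate=.1);st("lift")
    reach([.586,.018,.13],down(np.pi+.338)); st("over"); 
    cv2.imwrite("pics/over.png",get_image("wrist"))
    move_l([.586,.018,.055],rate=.1);move_l([.586,.018,.043],rate=.03);pause(.2);st("placed")
E
```

```text
down 8.45 [0.5315 0.3637 0.0324] 0.09173118823775699 0.0 [ 0.1373 -0.1222  0.9918]
grip 9.45 [0.531  0.3635 0.032 ] 0.029288364359305184 30.000067236833274 [ 0.52   -0.6569 -0.0328]
lift 10.5833 [0.5305 0.3632 0.1291] 0.029880983586039727 29.99986554030329 [-0.1039 -0.5386 -1.0814]
over 11.9 [0.586  0.0198 0.1298] 0.02984519780515181 30.000056521967053 [-0.3558  0.2003 -0.3347]
placed 13.6 [0.5862 0.018  0.0431] 0.02973209283806475 29.999815304763615 [-0.0414 -0.3085 -0.4915]
```

```bash
python3 - <<'E'
from h import *
import pickle
np.set_printoptions(precision=4,suppress=True)
f0=get_state()["contact_force"][2]
for z in(.0423,.0416,.0409,.0402,.0395):
    move_l([.586,.018,z],rate=.02);pause(.1);s=get_state();print(z,s["tool_pos"],s["contact_force"])
    if s["contact_force"][2]-f0>2.5:break
open_jaws();pause(.2)
move_l([.586,.018,.13],rate=.15)
reach([.61,.027,.24],down(np.pi+.338));pause(.2)
pickle.dump(camera_model("wrist"),open("c2.pkl","wb"));i=get_image("wrist");cv2.imwrite("pics/w2.png",i)
j=get_image("side");cv2.imwrite("pics/s2.png",j);print(get_state()["time_s"])
M=np.hstack([cv2.resize(i[110:310,200:440],(480,400)),cv2.resize(j[210:290,230:294],(320,400))]);cv2.imwrite("pics/m3.png",M)
E
```

```text
0.0423 [0.586  0.018  0.0423] [ 0.5333  0.179  -0.3193]
0.0416 [0.5862 0.018  0.0419] [-1.5993  0.5478  3.2709]
17.1667
```

View pics/m3.png

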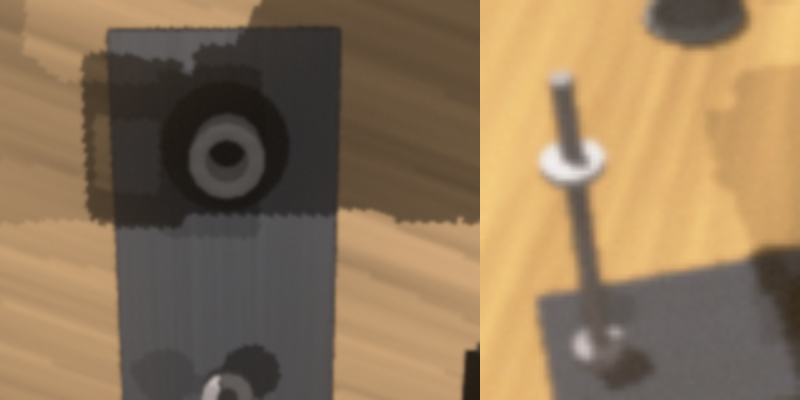

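The bushing stands upright on the pad: ring centre (313.5,188), pad centre (312.2,183.5). The collar hasn't moved. Next the loupe.

```bash
python3 - <<'E'
from h import *
import pickle
np.set_printoptions(precision=4,suppress=True)
c=pickle.load(open("c2.pkl","rb"));b=onz(c,(313.5,188),.054);print("bush",b,"pad",onz(c,(312.2,183.5),.014))
st=lambda n:print(n,get_state()["time_s"],get_state()["tool_pos"],get_state()["gripper_width"],get_state()["grip_force"],get_state()["contact_force"])
g=[.5257,-.2729];q=down(np.pi-.041)
reach([*g,.12],q);move_l([*g,.023],rate=.08);st("down");clamp();st("grip")
if .012<get_state()["gripper_width"]<.02:
    move_l([*g,.07],rate=.06);move_l([*g,.22],rate=.15);st("lift")
    bx=np.array([.586,.018]);y=.338;t=bx-.075*np.array([np.cos(y),np.sin(y)])
    reach([*t,.22],down(np.pi+y));move_l([*t,.14],rate=.1);pause(.4);st("over")
    i=get_image("top");j=get_image("side");cv2.imwrite("pics/t3.png",i);cv2.imwrite("pics/s3.png",j);cv2.imwrite("pics/w3.png",get_image("wrist"))
    cv2.imwrite("pics/m4.png",np.hstack([cv2.resize(i[150:270,240:360],(400,400)),cv2.resize(j[190:310,225:345],(400,400))]))
E
```

```text
bush [0.5844 0.0186 0.054 ] pad [0.5862 0.018  0.014 ]
down 19.8 [ 0.5262 -0.2731  0.0236] 0.091871039938937 0.0 [ 0.4381  0.0843 -0.4065]
grip 20.9583 [ 0.5257 -0.2729  0.023 ] 0.015597085216165233 29.999717473983765 [ 0.7529 -0.5192 -0.4712]
lift 23.0417 [ 0.525  -0.2725  0.2189] 0.015596488635967378 29.999728202819824 [ 0.4349  0.468  -0.7651]
over 25.425 [ 0.5154 -0.0068  0.1403] 0.015686141275836042 29.999704957008362 [ 0.5137  0.0371 -1.4794]
```

View pics/m4.png

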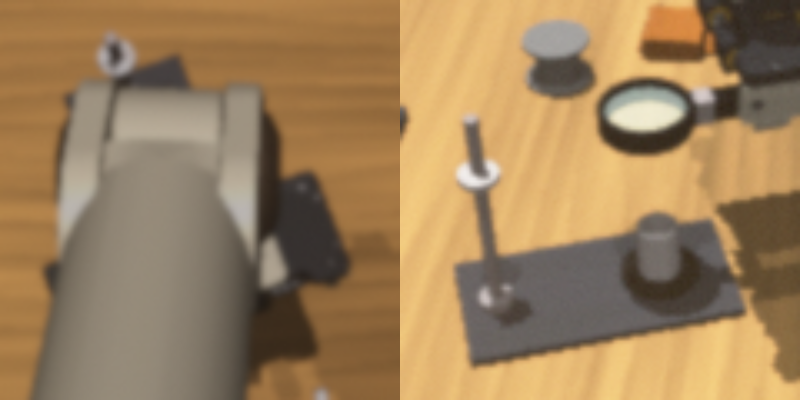

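The top view is blocked by the arm. In the side view the lens silhouette centre is at about (299.0,224.8), the bushing top centre at about (302.7,257.2), and the collar is unchanged.

```bash
python3 - <<'E'
from h import *
np.set_printoptions(precision=4,suppress=True)
s=camera_model("side")
for p in([.586,.018,.148],[.5844,.0186,.054],[.586,.018,.054],[.6945,.0563,.121]):print(p,pix(s,p))
print(onz(s,(299,224.8),.148), onz(s,(302.7,257.2),.054))
j=cv2.imread("pics/s3.png");m=(j.max(2)<70).astype('uint8');m[:, :285]=0;m[:,313:]=0;m[:200]=0;m[245:]=0
ys,xs=np.nonzero(m);print("dark bbox",xs.min(),xs.max(),ys.min(),ys.max())
print(j[205:242,298].max(1)); print(j[224,280:320].max(1))
E
```

```text
[0.586, 0.018, 0.148] [300.5502 224.0955]
[0.5844, 0.0186, 0.054] [303.077 257.149]
[0.586, 0.018, 0.054] [302.4176 256.9421]
[0.6945, 0.0563, 0.121] [248.8392 242.4415]
[0.589  0.0208 0.148 ] [0.5852 0.0188 0.054 ]
dark bbox 286 312 214 234
[109 125 161 219 233 236 236 221 137  69  77 121 161 173 183 209 235 240
 240 240 241 240 238 226 146  76  57  55  58  53  70 137 216 229 230 229
 229]
[223 226 220 191 128  86 109 159 204 230 240 240 238 239 239 238 239 240
 240 240 241 240 239 238 237 237 235 233 224 184 121  71  56  67  87  97
  96  97  92  73]
```

The lens sits about 3–4 mm too far in +x, and its height agrees. I'll correct x and descend to focal height.

```bash
python3 - <<'E'
from h import *
np.set_printoptions(precision=4,suppress=True)
t=np.array([.585,.0185])-.075*np.array([np.cos(.338),np.sin(.338)])-[.0032,.001]
move_l([*t,.1135],rate=.04);pause(.8)
s=get_state();print(s["time_s"],s["tool_pos"],s["grip_force"],s["contact_force"],abs(s["joint_vel"]).max(),t)
j=get_image("side");cv2.imwrite("pics/s4.png",j)
c=camera_model("side");print("expect lens",pix(c,[.585,.0185,.1215]))
cv2.imwrite("pics/m5.png",cv2.resize(j[200:290,230:350],(800,600)))
E
```

```text
27.2 [ 0.511  -0.0073  0.1135] 29.999783635139465 [-0.4454  0.0899 -0.661 ] 0.0019137373397194644 [ 0.511  -0.0074]
expect lens [301.5171 233.876 ]
```

View pics/m5.png

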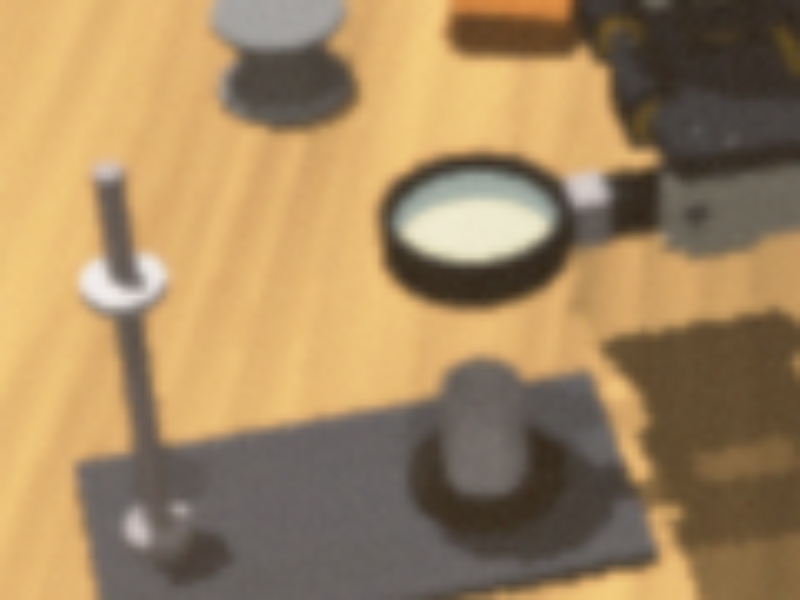

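The lens silhouette centre is at about (301.6,234.4) against an expected (301.5,233.9). The bushing is upright on the pad and the loupe is clear of everything.

```bash
python3 -c "
from workcell import *
print(sign_off())"
```

```text
the job is handed in; nothing more can be done
None
```

The job is handed in: the bushing stands upright on the pad about 2 mm off centre, and the loupe is held over it within about 1 mm of collar height by my last side view; the judge returned no verdict.

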